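# Put the stray cabinet fittings back in the fittings tray

### The job

Put the four stray cabinet fittings on the bench, the small round knob, the short bow handle, the levelling foot and the angle bracket, back in the fittings tray: each goes into the inset box that already holds one of its kind, standing upright on the box's floor as it stands now. Leave the large knob and the long handle where they are: they belong to another job.

Things in the scene. Friction and masses are not known exactly. Their poses are not given: they have to be found in the camera images.
- knob: Small round steel mushroom knob, standing on its foot: 40 mm tall, foot 26 mm across, waist 17 mm, head 38 mm across between 22 and 34 mm height. Origin: centre of its underside, z up; yaw has no meaning. 80 g. Stands on the bench; to be put away.
- bow_handle: Short steel bow handle standing on its two feet (76 mm apart, 18 mm across): a flat bar 90 mm long, 14 mm wide, 9 mm thick, its top 35 mm and its underside 26 mm above the ground. Origin: midway between the feet, on the underside; y runs along the bar, z up. 90 g. Stands on the bench; to be put away.
- levelling_foot: Furniture levelling foot standing on its black base: base 46 mm across and 13 mm tall, a steel hex 20 mm across up to 21 mm height, then an upright threaded stem 12 mm thick up to 65 mm. Origin: centre of its underside, z up; yaw has no meaning. 60 g. Stands on the bench; to be put away.
- bracket: Steel angle bracket standing on one flange: base 50 x 30 x 5 mm; at its +x end an upright flange 30 mm wide (along y), 5 mm thick, 50 mm tall, its middle 22.5 mm from the origin: grip it across the 30 mm; a slanted rib between. Origin: centre of the base's underside; x towards the upright, z up. 90 g. Stands on the bench; to be put away.
- large_knob: Look-alike that stays: the larger steel mushroom knob, 52 mm tall, head 58 mm across, foot 36 mm across. Origin: centre of its underside. 200 g.
- long_handle: Look-alike that stays: the longer steel bow handle, bar 142 mm long, 14 mm wide, feet 128 mm apart, top 35 mm above the bench. Origin: midway between the feet, on the underside; y runs along the bar. 120 g.
- box_knob: Fixed open blue inset box, 143 x 115 mm, 22 mm high, walls and floor 2.5 mm: the one of four equal boxes, two by two in the tray (rim 26 mm over the bench), that already holds a loose small round knob, about 35 mm from its centre to +x; the -x half (nearer the robot) is empty. Origin: centre of its underside, 4 mm over the bench; x along its long side, z up. Its place in the tray varies.
- box_handle: Fixed open blue inset box, 143 x 115 mm, 22 mm high, walls and floor 2.5 mm: the one of four equal boxes, two by two in the tray (rim 26 mm over the bench), that already holds a loose short bow handle (along the box's y), about 35 mm from its centre to +x; the -x half (nearer the robot) is empty. Origin: centre of its underside, 4 mm over the bench; x along its long side, z up. Its place in the tray varies.
- box_foot: Fixed open blue inset box, 143 x 115 mm, 22 mm high, walls and floor 2.5 mm: the one of four equal boxes, two by two in the tray (rim 26 mm over the bench), that already holds a loose levelling foot, about 35 mm from its centre to +x; the -x half (nearer the robot) is empty. Origin: centre of its underside, 4 mm over the bench; x along its long side, z up. Its place in the tray varies.
- box_bracket: Fixed open blue inset box, 143 x 115 mm, 22 mm high, walls and floor 2.5 mm: the one of four equal boxes, two by two in the tray (rim 26 mm over the bench), that already holds a loose angle bracket, about 35 mm from its centre to +x; the -x half (nearer the robot) is empty. Origin: centre of its underside, 4 mm over the bench; x along its long side, z up. Its place in the tray varies.
Not all that is in view belongs to the job. What is shaped like the bracket but orange is not meant. Leave any blue look-alike of the bow_handle alone.

How it is judged (in metres and radians):
At the end, for the whole second after the job is handed in: Each fitting stands upright (0.2 rad) on the floor of its own kind's box (origin within 65 mm of the box centre along x, 50 mm along y, under 10 mm above its underside), released and at rest; the large knob and long handle are upright, at rest, within 20 mm of their start (x of knob in the frame of box_knob between -0.065 and 0.065 m and y of knob in the frame of box_knob between -0.05 and 0.05 m and z of knob in the frame of box_knob below 0.01 m and angle between each of knob, bow_handle, levelling_foot, bracket, large_knob, long_handle's own z axis and vertical below 0.2 rad and linear speed of each of knob, bow_handle, levelling_foot, bracket, large_knob, long_handle below 0.02 m/s and x of bow_handle in the frame of box_handle between -0.065 and 0.065 m and y of bow_handle in the frame of box_handle between -0.05 and 0.05 m and z of bow_handle in the frame of box_handle below 0.01 m and x of levelling_foot in the frame of box_foot between -0.065 and 0.065 m and y of levelling_foot in the frame of box_foot between -0.05 and 0.05 m and z of levelling_foot in the frame of box_foot below 0.01 m and x of bracket in the frame of box_bracket between -0.065 and 0.065 m and y of bracket in the frame of box_bracket between -0.05 and 0.05 m and z of bracket in the frame of box_bracket below 0.01 m and distance of each of large_knob, long_handle from where it was at the start of the episode below 0.02 m); the robot touches nothing.
It also fails if it takes over 120 s, if anything falls off the work surface, if the arm or the gripper's body presses on something with over 40 N, if the wrist force passes 120 N, or if a joint passes its speed limit or range.

### The arm

A 6-joint arm with a two-finger parallel gripper is mounted at the origin on the work surface. World frame = base frame: x ahead of the robot, y to its left, z up, the work surface at z = 0. Lengths are in mm, angles in rad, forces in N, time in s.
With the tool pointing down it reaches from about 325 to 925 mm from the base axis. Payload 3.1 kg.
Tool frame: the origin (TCP) lies midway between the tips of the shut fingers; the grasp point (between the pads) lies 19 mm behind it; y points along the fingers, x is the direction in which the jaws open and shut, and the axes are right-handed (so a half turn about y gives the same grasp; the last joint's range is limited). The gripper opens to 85 mm and grips with 20 to 120 N. Pads are 22 mm wide; open, the fingers measure 114 mm over their backs; the gripper's body (76 mm by 85 mm) begins 54 mm behind the grasp point. The pads swing forward as they close: fully open they stand 13 mm farther back than shut.
Start: joints at [-1.279, 0.217, 1.613, -0, 1.311, -0.112], TCP at [245.594, -574.737, 231.3] pointing down, gripper open.
Joint ranges: [-2.75, 2.75], [-0.78, 2.1], [0.31, 2.55], [-1.13, 4.27], [0.13, 2.63], [-2.58, 2.58]. Speed limits (rad/s): [2.79, 2.79, 3.14, 3.14, 3.14, 3.14].

### API

Orientations are given as [roll, pitch, yaw] about the fixed x, y, z axes, in that order (R = Rz(yaw) Ry(pitch) Rx(roll)).
In Python, from rig import sense, grab_frame, camera_params, sign_off gives the robot as it stands. The module is installed in compiled form; this text tells all that it offers.
- The arm moves only by the tool apply_moves, never from a script. Its argument "deltas" is a list of rows, each a list of 7 numbers: the shift along the tool's x, y, z in cm, then the turn, a rotation vector about the tool's x, y, z in degrees, then the finger opening in cm, from 0 to 8.54. A call has 1 to 12 rows; each row is the pose to reach, as a shift and turn from the pose commanded when the call began, along the tool's axes at that moment; what a row does not reach only later rows make up. A row lasts 1/8 s, in which the tool goes at most 62.5 mm and 10.7 degrees, less where a joint would pass 70% of its speed; a pose out of reach is approached as far as the arm can. A call with a gripper value outside its range is refused whole. The fingers move at their own pace and stop on an object; "grip_force" is the grip in N (left out, the last holds). Time passes only in rows, so rows that repeat a pose let the fingers close. It gives the time, the measured TCP pose, the force and the opening at its end, in the units of the state.
- sense(): the state, without advancing time (a new reading comes with each control period).
- grab_frame(name): name is "scene" or "side" or "wrist"; returns the picture (400x640x3 uint8, red, green, blue); there is no depth.
- camera_params(name): a dict with "mtx" (3x3 intrinsics, pixels), "rvec" (rotation vector, rad) and "tvec" (3), from world to camera coordinates, as OpenCV has them; the wrist camera has in their place "tool_from_camera" (4x4, takes a point from camera to tool coordinates, whose origin is the TCP and whose axes are the tool frame's). Camera axes: x right, y down, z forward; pixel columns grow to the right and rows downward; lengths in mm; the calibration is good to about 2 mm. A picture is of the moment at which its call begins: read the wrist's pose just before it. camera_params takes no time and is no camera call.
- sign_off(): hands the job in, once; it reports no verdict.
The state is a dict: "t": time; "joint_positions": joint angles; "qd": joint speeds; "joint_torque": joint torques, N m; "ee_pos": TCP position; "orientation": TCP orientation; "wrist_force": force on the tool from outside, world axes, zero at the start; "moment": the same for the moment, N m; "grip_width": finger opening in mm.
Only numpy, scipy, OpenCV 4.12 (cv2) and the standard library are available. Lean on these libraries where they do the work, as an engineer would, in place of code of your own. Each camera call takes 0.05 s, during which the arm holds its last target.

## Working session

There is one attempt and no reset: what is moved stays moved. The work goes in short steps, Python scripts to look and compute and a tool call to move; the robot and the scene stay as the last step left them, time stands still between calls to the robot, and variables do not carry over. Pictures are saved under pics/ and viewed, and the job is handed in when it is done.

Besides the shell and the picture viewer there is one more tool, called after "Call:" as name(argument=value, ...) on one line, values as JSON. apply_moves: Moves the arm, as the interface text tells. Its arguments: {"type":"object","properties":{"deltas":{"type":"array"},"grip_force":{"type":"number"}},"required":["deltas"]}

```bash
mkdir -p pics; ls; python3 - <<'E'
from rig import *
import cv2
print(sense())
for n in ["scene","side","wrist"]:
    im=grab_frame(n); cv2.imwrite(f"pics/{n}0.png",im[:,:,::-1]); print(n,camera_params(n))
E
```

```text
pics
{'t': 0.0, 'joint_positions': array([-1.27919354e+00,  2.17794497e-01,  1.61495306e+00,  3.40617004e-05,
        1.31129822e+00, -1.12212371e-01]), 'qd': array([-0.0009627 ,  0.00232869, -0.00130481, -0.000729  ,  0.00158879,
       -0.00225682]), 'joint_torque': array([-1.49306641e-05, -3.96844018e+01, -3.03851831e+01, -1.46508928e-04,
        9.72379261e-03,  7.80524658e-06]), 'ee_pos': array([ 245.36425365, -573.92368887,  229.93337307]), 'orientation': array([-1.57048894,  0.00243401, -1.16698958]), 'wrist_force': array([ 0.21270472, -0.32390795,  0.7399991 ]), 'moment': array([0.00962823, 0.04228427, 0.02899852]), 'grip_width': 85.63952566236759}
scene {'mtx': array([[501.33656622,   0.        , 311.23300976],
       [  0.        , 501.33656622, 199.87522644],
       [  0.        ,   0.        ,   1.        ]]), 'rvec': array([ 1.55300723,  1.94784917, -0.86828137]), 'tvec': array([ 158.35422237, -300.28318614, 1542.18917785])}
side {'mtx': array([[389.41597162,   0.        , 318.59001353],
       [  0.        , 389.41597162, 193.19802643],
       [  0.        ,   0.        ,   1.        ]]), 'rvec': array([ 2.44395094, -0.20300577,  0.06445022]), 'tvec': array([-522.99394815,   38.63792238,  975.83753592])}
wrist {'mtx': array([[291.13530184,   0.        , 321.58150239],
       [  0.        , 291.13530184, 200.61830795],
       [  0.        ,   0.        ,   1.        ]]), 'tool_from_camera': array([[ 9.99999331e-01, -3.93676913e-04, -1.08783637e-03,
         7.54289336e-01],
       [ 9.46699745e-04, -2.61989784e-01,  9.65070182e-01,
        -1.43017813e+02],
       [-6.64927866e-04, -9.65070566e-01, -2.61989236e-01,
         6.70315418e+01],
       [ 0.00000000e+00,  0.00000000e+00,  0.00000000e+00,
         1.00000000e+00]])}
```

View pics/scene0.png

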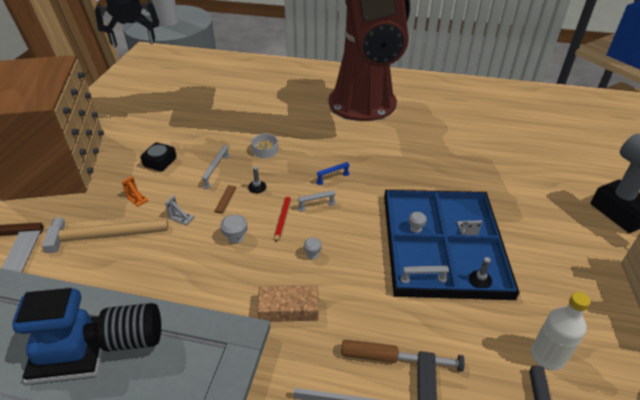

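View pics/side0.png

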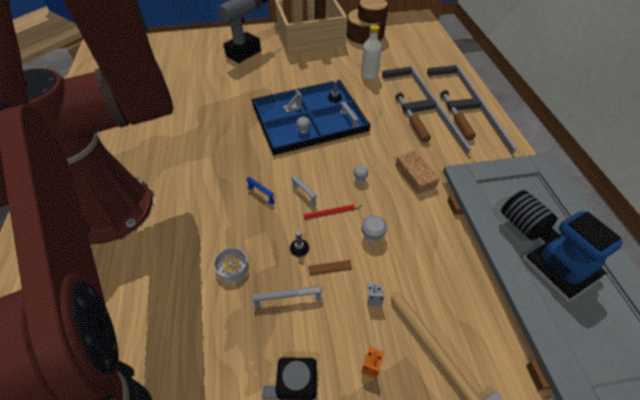

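View pics/wrist0.png

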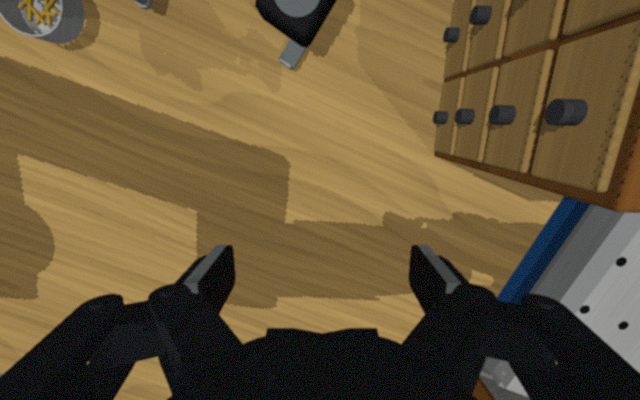

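```bash
cat > h.py <<'E'
import numpy as np, cv2
from rig import *
from scipy.spatial.transform import Rotation as Ro
def ray(n,uv):
    c=camera_params(n); R=cv2.Rodrigues(c['rvec'])[0]
    d=R.T@np.linalg.inv(c['mtx'])@np.array([uv[0],uv[1],1.]); return -R.T@c['tvec'],d
def onz(n,uv,z):
    o,d=ray(n,uv); return o+d*(z-o[2])/d[2]
def proj(n,p):
    c=camera_params(n); return cv2.projectPoints(np.float64([p]),c['rvec'],c['tvec'],c['mtx'],None)[0].ravel()
def tri(a,b):
    (o1,d1),(o2,d2)=ray('scene',a),ray('side',b); d1/=np.linalg.norm(d1); d2/=np.linalg.norm(d2)
    s=np.linalg.lstsq(np.c_[d1,-d2],o2-o1,rcond=None)[0]
    p,q=o1+s[0]*d1,o2+s[1]*d2; return (p+q)/2,np.linalg.norm(p-q)
def wray(uv,ee,ori):
    c=camera_params('wrist');T=c['tool_from_camera'];R=Ro.from_euler('xyz',ori).as_matrix()
    d=R@T[:3,:3]@np.linalg.inv(c['mtx'])@np.array([uv[0],uv[1],1.]); return np.array(ee)+R@T[:3,3],d
def wonz(uv,ee,ori,z):
    o,d=wray(uv,ee,ori); return o+d*(z-o[2])/d[2]
def move(target,yaw=None,s=None):
    pass
E
python3 - <<'E'
import cv2
a=cv2.imread('pics/scene0.png');b=cv2.imread('pics/side0.png')
cv2.imwrite('pics/c1.png',cv2.resize(a[120:270,110:360],None,fx=3.2,fy=3.2,interpolation=cv2.INTER_CUBIC))
cv2.imwrite('pics/c2.png',cv2.resize(a[180:305,375:525],None,fx=4,fy=4,interpolation=cv2.INTER_CUBIC))
cv2.imwrite('pics/c3.png',cv2.resize(b[160:380,210:410],None,fx=2.7,fy=2.7,interpolation=cv2.INTER_CUBIC))
E
```

```text
(no output)
```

View pics/c1.png

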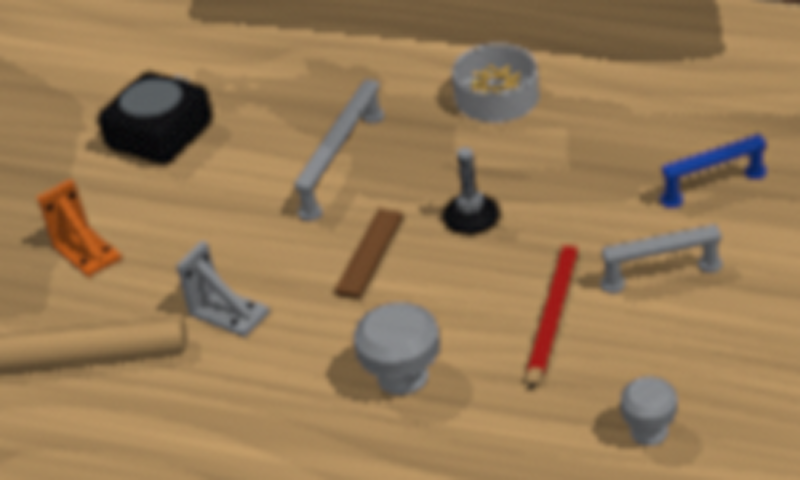

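View pics/c2.png

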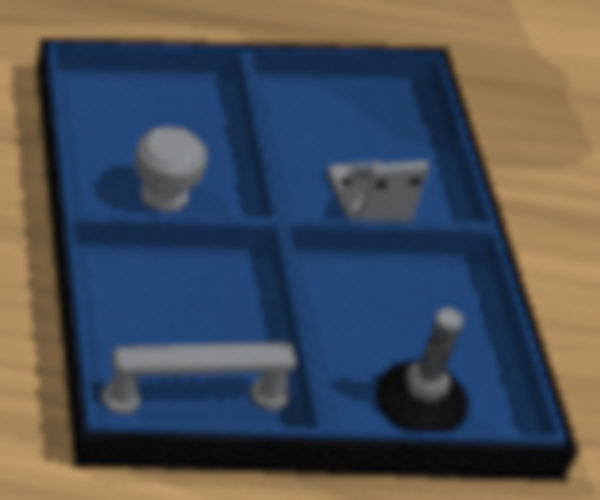

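View pics/c3.png

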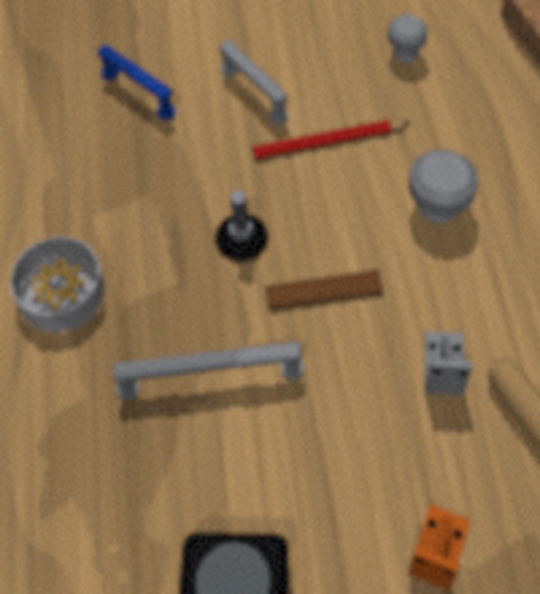

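```bash
python3 - <<'E'
from h import *
np.set_printoptions(precision=1,suppress=True)
S=lambda x,y:(110+x/3.2-.3,120+y/3.2-.3)
D=lambda x,y:(210+x/2.7-.3,160+y/2.7-.3)
print('knob',tri(S(648,403),D(406,36)),onz('scene',S(648,403),28),onz('side',D(406,36),28))
for a,b in [((606,250),(226,48)),((716,235),(281,99))]:
    print('bow',tri(S(*a),D(*b)),onz('scene',S(*a),35),onz('side',D(*b),35))
print('lf',onz('scene',S(470,214),8),onz('side',D(241,238),8),tri(S(465,155),D(239,197)))
print('br scene base',onz('scene',S(243,328),5),onz('scene',S(268,310),5),'top',onz('scene',S(181,263),50),onz('scene',S(206,245),50))
print('br side top',onz('side',D(428,335),50),onz('side',D(462,334),50),'back',onz('side',D(432,393),0),onz('side',D(468,392),0))
C=lambda x,y:(375+x/4-.3,180+y/4-.3)
for p in [(45,42),(445,48),(575,445),(78,435)]: print('tray',onz('scene',C(*p),26))
for p in [(252,107,75),]:pass
for p in [(251,107),(323,84),(369,129),(275,150)]: print('trayside',onz('side',p,26))
for n,p in dict(k=(163,200),br=(378,215),h1=(122,400),h2=(270,400),f=(425,400)).items(): print(n,onz('scene',C(*p),6.5))
E
```

```text
knob (array([637.9, -11.8,  26.7]), np.float64(1.2459783340547192)) [639.6 -11.9  28. ] [637.2 -12.3  28. ]
bow (array([483.9, -54.3,  50.9]), np.float64(67.26019437325593)) [506.1 -74.   35. ] [464.5  -4.9  35. ]
bow (array([490.5, -23. ,  16.9]), np.float64(69.8410222872779)) [472.5   0.9  35. ] [506.  -74.8  35. ]
lf [ 459.8 -194.6    8. ] [ 452.1 -197.2    8. ] (array([ 454.5, -194.3,   63.4]), np.float64(3.0493354101555483))
br scene base [ 612.  -317.1    5. ] [ 590.7 -306.9    5. ] top [ 601.2 -360.6   50. ] [ 579.6 -351.3   50. ]
br side top [ 577.5 -330.1   50. ] [ 602.8 -333.5   50. ] back [ 579.4 -354.5    0. ] [ 606.9 -358.3    0. ]
tray [424.7 119.5  26. ]
tray [378.4 351.8  26. ]
tray [665.9 406.   26. ]
tray [713.  169.8  26. ]
trayside [372.6 311.8  26. ]
trayside [609.2 390.9  26. ]
trayside [702.5 152.6  26. ]
trayside [427.5 112.2  26. ]
k [522.3 199.2   6.5]
br [507.9 316.8   6.5]
h1 [670.3 189.7   6.5]
h2 [653.7 263.2   6.5]
f [636.4 340.    6.5]
```

```bash
cat >> h.py <<'E'
def step(p,yawdeg=None,s=None):
    s=s or sense(); R=Ro.from_euler('xyz',s['orientation'])
    if yawdeg is None: yawdeg=np.degrees(s['orientation'][2])
    T=Ro.from_euler('xyz',[-90,0,yawdeg],degrees=True)
    d=R.inv().apply(np.array(p)-s['ee_pos'])/10; w=np.degrees((R.inv()*T).as_rotvec())
    print('t',round(s['t'],2),'shift cm',np.round(d,2),'rot',np.round(w,2),'rows~',np.linalg.norm(d)/6.25,np.abs(w).max()/10.7)
E
python3 -c "
from h import *
step([530,-180,240],-27)"
```

```text
t 0.15 shift cm [-25.06  -0.92  41.66] rot [ -0.05 -39.87  -0.1 ] rows~ 7.779818480380982 3.725895778124966
```

Call:
apply_moves(deltas=[[-3,0,5,0,-5,0,8.5],[-6,0,10,0,-10,0,8.5],[-9,0,15,0,-15,0,8.5],[-12,0,20,0,-20,0,8.5],[-15,0,25,0,-25,0,8.5],[-18,0,30,0,-30,0,8.5],[-21,0,35,0,-35,0,8.5],[-24,0,40,0,-39,0,8.5],[-25,-1,41.7,0,-39.9,0,8.5],[-25,-1,41.7,0,-39.9,0,8.5],[-25,-1,41.7,0,-39.9,0,8.5]])

```text
t: 1.52
ee_pos: [530.2, -182.2, 241.3]
orientation: [-1.572, 0.0, -0.472]
wrist_force: [-0.3, -0.1, 0.5]
grip_width: 85.2
```

```bash
python3 - <<'E'
from h import *
s=sense(); print(s['ee_pos'],s['orientation'],s['wrist_force'])
np.savez('w1.npz',ee=s['ee_pos'],o=s['orientation'])
cv2.imwrite('pics/w1.png',grab_frame('wrist')[:,:,::-1])
E
```

```text
[ 530.15717584 -182.21596362  241.25098011] [-1.57174325e+00  1.46610581e-04 -4.72111211e-01] [-0.30486023 -0.06235883  0.4510747 ]
```

View pics/w1.png

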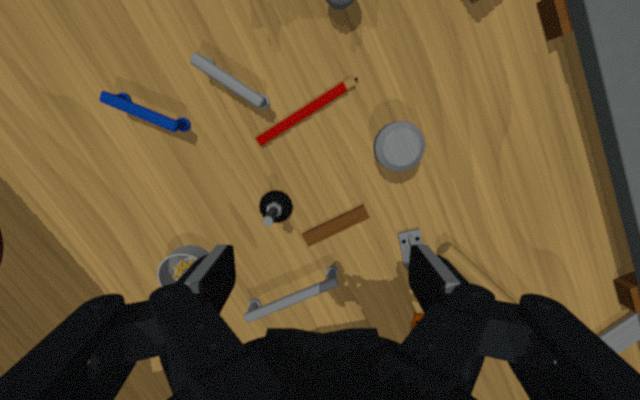

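Candidates (scene pixels):
- Knob: grey (313,247) is the small one. (234,228) is the large one and stays.
- Bow handle: grey (317,199) is the short one. Blue (333,173) is the look-alike, and (214,166) is the long one.
- Bracket: grey (178,210). The one at (133,191) is orange.
- Foot: (257,181). The black tape measure at (158,155) isn't it.

The close crop c1 confirms these choices.

```bash
python3 - <<'E'
from h import *
np.set_printoptions(precision=1,suppress=True)
z=np.load('w1.npz'); f=lambda uv,h:wonz(uv,z['ee'],z['o'],h)
print('bow',f((193,57),35),f((268,103),35),'base',f((276,206),10),'stemtop',f((268,221),65))
# blob refine
im=cv2.imread('pics/w1.png'); hsv=cv2.cvtColor(im,cv2.COLOR_BGR2HSV)
m=((hsv[...,1]<60)&(hsv[...,2]>70)).astype(np.uint8); m[:, :180]=0; m[115:]=0; m[:,280:]=0;m[:45]=0
c=max(cv2.findContours(m,0,1)[0],key=cv2.contourArea); r=cv2.minAreaRect(c); print(r); b=cv2.boxPoints(r); print(np.array([f(p,35) for p in b]))
step([591,-300,240],-27)
E
```

```text
bow [466.6   1.6  35. ] [516.  -77.5  35. ] base [ 457.  -192.8   10. ] stemtop [ 455.2 -194.2   65. ]
((229.69227600097656, 80.4615478515625), (90.97084045410156, 14.976903915405273), 33.6900634765625)
[[458.9   0.5  35. ]
 [474.    6.8  35. ]
 [521.6 -76.1  35. ]
 [506.4 -83.5  35. ]]
t 1.57 shift cm [10.8  0.1 -7.7] rot [ 0.  -0.1 -0. ] rows~ 2.1202262715264975 0.008109025342912487
```

```bash
python3 - <<'E'
from h import *
step([455.5,-194,100]);step([455.5,-194,26])
E
```

```text
t 1.57 shift cm [-6.09 14.11 -4.41] rot [ 0.04  0.   -0.03] rows~ 2.5587863921846217 0.004082329075579921
t 1.57 shift cm [-6.09 21.51 -4.41] rot [ 0.04  0.   -0.03] rows~ 3.6460643285418763 0.004082329075579921
```

Call:
apply_moves(deltas=[[-3,5,-2.5,0,0,0,4.5],[-6.1,9,-4.4,0,0,0,4.5],[-6.1,13,-4.4,0,0,0,4.5],[-6.1,14,-4.4,0,0,0,4.5],[-6.1,14,-4.4,0,0,0,4.5]], grip_force=40)

```text
t: 2.2
ee_pos: [456.4, -193.4, 101.4]
orientation: [-1.571, 0.0, -0.472]
wrist_force: [-0.6, 0.1, 0.3]
grip_width: 45.0
```

```bash
python3 - <<'E'
from h import *
s=sense(); print(s['ee_pos'],s['orientation'],s['grip_width'])
cv2.imwrite('pics/w2.png',grab_frame('wrist')[:,:,::-1])
step([455.5,-194,26])
E
```

```text
[ 456.39334423 -193.3753537   101.41782197] [-1.57086567e+00  4.37517959e-04 -4.72024699e-01] 44.9689847021531
t 2.25 shift cm [-0.18  7.66 -0.11] rot [ 0.01 -0.    0.12] rows~ 1.2257790699537532 0.011382808578596509
```

View pics/w2.png

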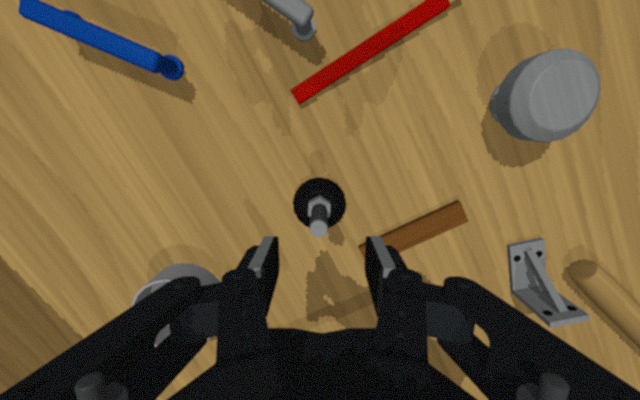

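The stem at (318,225) sits centred between the fingers. The bracket at (545,285) is fully visible, with its upright at (565,318).

Call:
apply_moves(deltas=[[-0.1,4,-0.1,0,0,0,4.5],[-0.1,7.6,-0.1,0,0,0,4.5],[-0.1,7.6,-0.1,0,0,0,4.5],[-0.1,7.6,-0.1,0,0,0,0.5],[-0.1,7.6,-0.1,0,0,0,0.5],[-0.1,7.6,-0.1,0,0,0,0.5],[-0.1,7.6,-0.1,0,0,0,0.5],[-0.1,7.6,-0.1,0,0,0,0.5],[-0.1,4,-0.1,0,0,0,0.5],[-0.1,-2,-0.1,0,0,0,0.5],[-0.1,-6,-0.1,0,0,0,0.5],[-0.1,-10,-0.1,0,0,0,0.5]])

```text
t: 3.75
ee_pos: [455.2, -193.0, 203.6]
orientation: [-1.571, -0.002, -0.471]
wrist_force: [0.8, -0.2, -1.0]
grip_width: 10.9
```

```bash
python3 - <<'E'
from h import *
s=sense(); print(s['ee_pos'],s['orientation'],s['grip_width'])
cv2.imwrite('pics/w3.png',grab_frame('wrist')[:,:,::-1])
print(sense()['ee_pos'])
step([530,230,230],10)
E
```

```text
[ 455.24165132 -193.00959794  203.59390969] [-1.57092195 -0.00192619 -0.4705615 ] 10.882123671459448
[ 458.53548287 -194.86764857  209.83098397]
t 3.8 shift cm [-12.86  -2.21  41.11] rot [  0.27 -36.95   0.65] rows~ 6.900926040500846 3.453090120813248
```

View pics/w3.png

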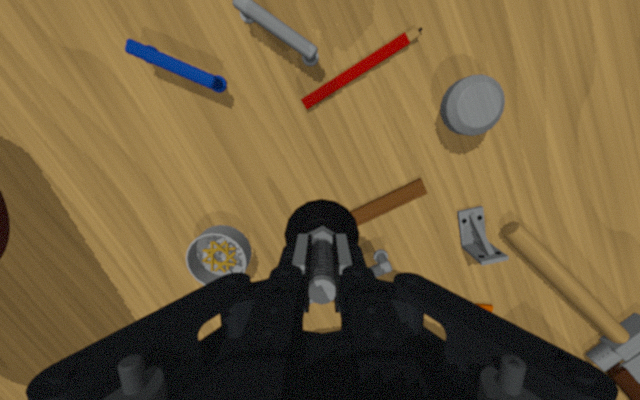

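Call:
apply_moves(deltas=[[-1.5,-1,5,0,-5,0,0.5],[-3.5,-2,11,0,-10,0,0.5],[-5.5,-2,17,0,-15,0,0.5],[-7,-2,23,0,-20,0,0.5],[-9,-2,29,0,-26,0,0.5],[-11,-2,34,0,-32,0,0.5],[-12,-2,38,0,-37,0,0.5],[-12,-2,38,0,-37,0,0.5],[-12,-2,38,0,-37,0,0.5],[-12,-2,38,0,-37,0,0.5]])

```text
t: 5.05
ee_pos: [520.3, 198.8, 221.3]
orientation: [-1.571, 0.0, 0.173]
wrist_force: [-0.6, -0.3, -2.1]
grip_width: 10.9
```

```bash
python3 - <<'E'
from h import *
s=sense(); print(s['ee_pos'],s['orientation'],s['grip_width'])
np.savez('w4.npz',ee=s['ee_pos'],o=s['orientation'])
cv2.imwrite('pics/w4.png',grab_frame('wrist')[:,:,::-1])
E
```

```text
[520.33798537 198.84871559 221.25261767] [-1.57119892e+00  2.92677961e-04  1.73300174e-01] 10.891926829188598
```

View pics/w4.png

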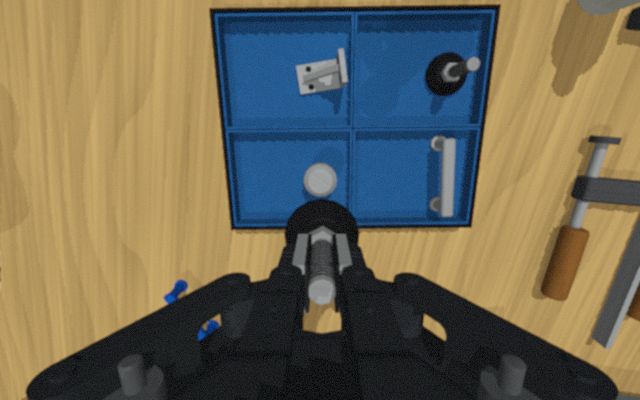

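```bash
python3 - <<'E'
from h import *
np.set_printoptions(precision=1,suppress=True)
z=np.load('w4.npz'); f=lambda uv,h:wonz(uv,z['ee'],z['o'],h)
P=np.array([f(p,26)[:2] for p in [(211,9),(499,6),(472,227),(233,229)]]); print(P,P.mean(0),cv2.minAreaRect(P.astype(np.float32)))
print('cross',f((352,128),26), 'yaws',[np.degrees(np.arctan2(*(b-a)[::-1])) for a,b in [(P[0],P[1]),(P[3],P[2]),(P[3],P[0]),(P[2],P[1])]])
print('foot base',f((446,74),13),'knob',f((320,180),44+2.5))
E
```

```text
[[379.3 353.9]
 [668.3 406.9]
 [714.  172.2]
 [423.9 118.8]] [546.4 263. ] ((546.6875, 263.0567626953125), (296.2890625, 239.2537078857422), 10.423303604125977)
cross [544.7 262.9  26. ] yaws [np.float64(10.396100920428479), np.float64(10.423301159524064), np.float64(100.72502886279216), np.float64(101.02801248422394)]
foot base [637.9 338.4  13. ] knob [518.8 202.   46.5]
```

```bash
python3 - <<'E'
from h import *
step([574.2,327.7,130],10.5);step([574.2,327.7,34],10.5)
E
```

```text
t 5.1 shift cm [ 7.52  9.13 11.77] rot [ 0.02 -0.58 -0.01] rows~ 2.6691712780319548 0.054065671965682016
t 5.1 shift cm [ 7.52 18.73 11.77] rot [ 0.02 -0.58 -0.01] rows~ 3.7379125629687824 0.054065671965682016
```

Call:
apply_moves(deltas=[[3,2,4.5,0,-0.5,0,0.5],[5.5,4,9,0,-0.5,0,0.5],[7.5,8,11.8,0,-0.5,0,0.5],[7.5,12,11.8,0,-0.5,0,0.5],[7.5,15,11.8,0,-0.5,0,0.5],[7.5,17.5,11.8,0,-0.5,0,0.5],[7.5,18.3,11.8,0,-0.5,0,0.5],[7.5,18.3,11.8,0,-0.5,0,0.5],[7.5,18.3,11.8,0,-0.5,0,0.5]])

```text
t: 6.22
ee_pos: [575.2, 329.6, 40.1]
orientation: [-1.57, -0.003, 0.183]
wrist_force: [0.0, 0.2, -0.7]
grip_width: 10.8
```

```bash
python3 - <<'E'
from h import *
cv2.imwrite('pics/w5.png',grab_frame('wrist')[:,:,::-1])
s=sense(); print(s['ee_pos'],s['orientation'],s['grip_width'],s['wrist_force'])
step([574.2,327.7,34],10.5)
E
```

```text
[575.22326895 329.74190073  40.24028695] [-1.57002911 -0.00315382  0.18353356] 10.89746238318197 [ 0.77369168  0.48349147 -1.03014841]
t 6.28 shift cm [-0.14  0.62 -0.18] rot [-0.04  0.02  0.18] rows~ 0.10632191915567779 0.0168873523120198
```

View pics/w5.png

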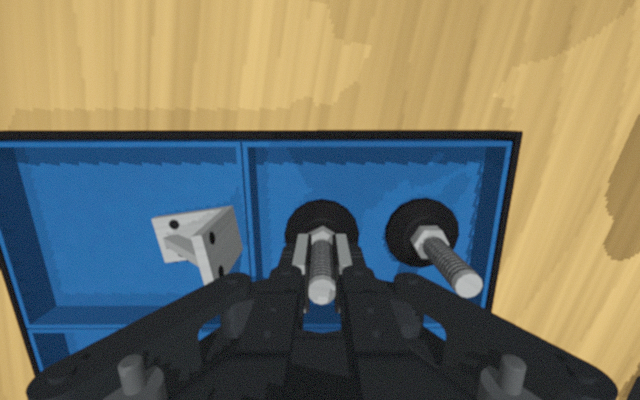

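Call:
apply_moves(deltas=[[0.2,0.3,0,0,0,0,0.5],[0.2,0.5,0,0,0,0,0.5],[0.2,0.6,0,0,0,0,0.5],[0.2,0.6,0,0,0,0,0.5]])

```text
t: 6.78
ee_pos: [576.5, 330.1, 34.4]
orientation: [-1.571, -0.001, 0.184]
wrist_force: [-2.3, -1.7, 7.2]
grip_width: 11.1
```

Call:
apply_moves(deltas=[[0,0,0,0,0,0,2.5],[0,0,0,0,0,0,3.5],[0,0,0,0,0,0,3.5],[0,-3,0,0,0,0,3.5],[0,-8,0,0,0,0,3.5],[0,-13,0,0,0,0,3.5],[0,-17,0,0,0,0,3.5],[0,-20,0,0,0,0,3.5]])

```text
t: 7.78
ee_pos: [576.3, 330.0, 234.8]
orientation: [-1.57, -0.003, 0.184]
wrist_force: [0.2, 0.1, 0.2]
grip_width: 35.1
```

```bash
python3 - <<'E'
from h import *
cv2.imwrite('pics/w6.png',grab_frame('wrist')[:,:,::-1])
s=sense(); print(s['ee_pos'],s['orientation'],s['grip_width'],s['wrist_force'])
step([590,-50,230],10.5)
E
```

```text
[578.40409752 330.97624614 239.61749132] [-1.56855976 -0.00939743  0.18394983] 35.05833661115373 [ 1.49013649 -0.34579103  2.4796362 ]
t 7.83 shift cm [ -5.84   0.82 -37.67] rot [-0.13  0.04  0.54] rows~ 6.100383961046162 0.050316679468856165
```

View pics/w6.png

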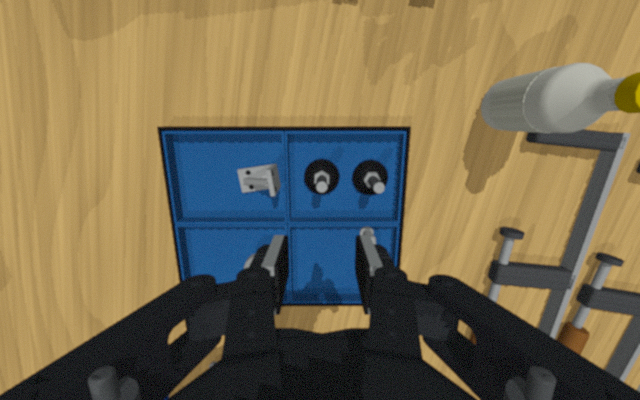

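The foot stands at (321,178) in its box, beside its kind at (371,178). Next: the knob and the bow handle.

```bash
python3 - <<'E'
from h import *
step([540,-100,200],29)
E
```

```text
t 7.83 shift cm [-11.7    3.76 -41.68] rot [ -0.04 -18.46   0.55] rows~ 6.951902325010987 1.725206047886548
```

Call:
apply_moves(deltas=[[-1.7,0,-6,0,-3,0,6],[-3.4,0,-12,0,-6,0,6],[-5,0,-18,0,-9,0,6],[-6.7,0,-24,0,-12,0,6],[-8.4,1,-30,0,-15,0,6],[-10,2,-36,0,-18,0,6],[-11.7,3.5,-41.5,0,-18.5,0,6],[-11.7,3.5,-41.5,0,-18.5,0,6],[-11.7,3.5,-41.5,0,-18.5,0,6],[-11.7,3.5,-41.5,0,-18.5,0,6]])

```text
t: 9.07
ee_pos: [537.0, -98.3, 197.4]
orientation: [-1.571, -0.001, 0.509]
wrist_force: [1.1, -0.7, 0.8]
grip_width: 59.9
```

```bash
python3 - <<'E'
from h import *
s=sense(); print(s['ee_pos'],s['orientation'],s['qd'])
np.savez('w7.npz',ee=s['ee_pos'],o=s['orientation'])
cv2.imwrite('pics/w7.png',grab_frame('wrist')[:,:,::-1])
print(sense()['ee_pos'])
E
```

```text
[536.96686872 -98.34018308 197.39717577] [-1.57070312e+00 -5.11530809e-04  5.08535443e-01] [ 0.0078588  -0.00386677 -0.00509491 -0.00138088  0.0007509  -0.00171813]
[537.051011   -98.23881395 197.54693989]
```

View pics/w7.png

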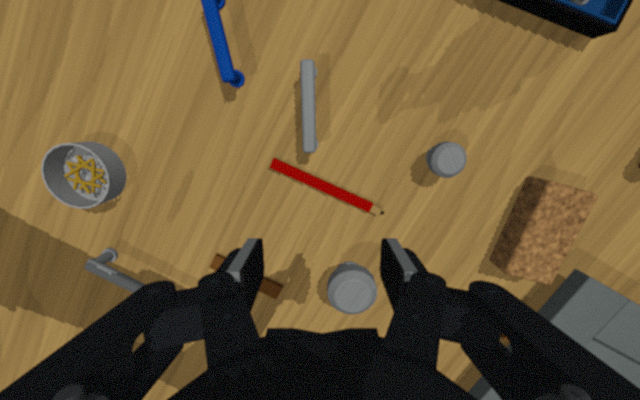

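```bash
python3 - <<'E'
from h import *
np.set_printoptions(precision=1,suppress=True)
z=np.load('w7.npz'); f=lambda uv,h:wonz(uv,z['ee'],z['o'],h)
im=cv2.imread('pics/w7.png'); hsv=cv2.cvtColor(im,cv2.COLOR_BGR2HSV)
m=((hsv[...,1]<60)&(hsv[...,2]>70)).astype(np.uint8)
cs=[c for c in cv2.findContours(m,0,1)[0] if cv2.contourArea(c)>300]
for c in cs: print(cv2.minAreaRect(c))
a,b=f((307.5,62),35),f((310,150),35); print('bow',a,b,(a+b)/2,np.degrees(np.arctan2(*(a-b)[1::-1])))
print('knob',f((447,160),30),f((449,158),38))
step([*((a+b)/2)[:2],100],np.degrees(np.arctan2(*(a-b)[1::-1]))-90)
E
```

```text
((613.599609375, 327.75762939453125), (111.18244171142578, 66.77725219726562), 36.38435363769531)
((352.2553405761719, 289.27252197265625), (48.93760299682617, 49.59272003173828), 31.607501983642578)
((116.30000305175781, 267.4000244140625), (58.13776397705078, 29.96331024169922), 26.56505012512207)
((402.5621337890625, 257.05810546875), (45.581207275390625, 13.98031997680664), 66.29735565185547)
((240.3614501953125, 257.3129577636719), (15.250482559204102, 45.68523406982422), 22.036230087280273)
((447.0, 159.0), (34.0, 36.0), 90.0)
((83.0, 175.0), (66.0, 84.0), 90.0)
((308.4443054199219, 105.48688507080078), (93.08824157714844, 16.123443603515625), 89.20427703857422)
bow [466.9   1.2  35. ] [509.  -71.3  35. ] [488. -35.  35.] 120.1504805788569
knob [641.5 -10.1  30. ] [638.6  -8.2  38. ]
t 9.12 shift cm [-1.2  9.8  7.9] rot [ 0. -1.  0.] rows~ 2.0188414723420713 0.09223409278336667
```

```bash
python3 - <<'E'
from h import *
step([488,-36,70],30);step([488,-36,11],30)
E
```

```text
t 9.12 shift cm [-1.26 12.75  7.83] rot [ 0.01 -0.84  0.03] rows~ 2.402552962995739 0.0781704877323235
t 9.12 shift cm [-1.26 18.65  7.83] rot [ 0.01 -0.84  0.03] rows~ 3.2428898686307326 0.0781704877323235
```

Call:
apply_moves(deltas=[[-0.6,4,4,0,-0.9,0,4],[-1.2,8,7.8,0,-0.9,0,4],[-1.2,11,7.8,0,-0.9,0,4],[-1.2,11,7.8,0,-0.9,0,4],[-1.2,11,7.8,0,-0.9,0,4]])

```text
t: 9.75
ee_pos: [489.9, -37.1, 88.9]
orientation: [-1.573, -0.002, 0.524]
wrist_force: [0.8, -0.4, -0.1]
grip_width: 40.4
```

```bash
python3 - <<'E'
from h import *
s=sense()
np.savez('w8.npz',ee=s['ee_pos'],o=s['orientation'])
cv2.imwrite('pics/w8.png',grab_frame('wrist')[:,:,::-1])
step([488,-36,11],30)
E
```

```text
t 9.8 shift cm [-0.16  7.83  0.27] rot [ 0.15 -0.03  0.17] rows~ 1.2545544366670764 0.01585734754070254
```

View pics/w8.png

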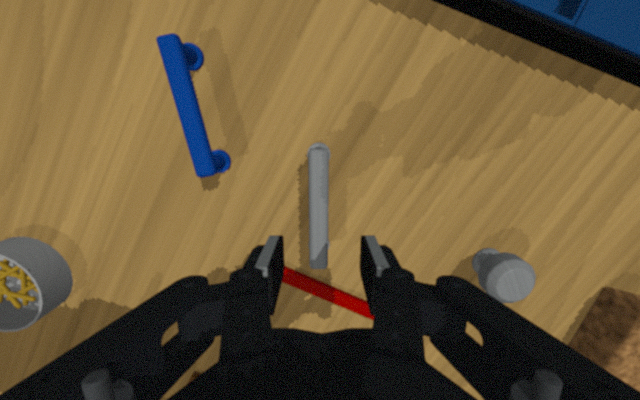

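```bash
python3 - <<'E'
from h import *
z=np.load('w8.npz'); f=lambda uv,h:wonz(uv,z['ee'],z['o'],h)
a,b=f((318,145),35),f((318.5,268),35); print(a,b,(a+b)/2); step([*((a+b)/2)[:2],11],30)
E
```

```text
[463.45734043   5.75989854  35.        ] [508.74615177 -72.65383096  35.        ] [486.1017461  -33.44696621  35.        ]
t 9.8 shift cm [-0.2   7.83  0.58] rot [ 0.15 -0.03  0.17] rows~ 1.2572832326842505 0.01585734754070254
```

Call:
apply_moves(deltas=[[-0.2,4,0.4,0,0,0,4],[-0.2,7.5,0.4,0,0,0,4],[-0.2,7.8,0.4,0,0,0,4],[-0.2,7.8,0.4,0,0,0,4],[-0.2,7.8,0.4,0,0,0,0.5],[-0.2,7.8,0.4,0,0,0,0.5],[-0.2,7.8,0.4,0,0,0,0.5],[-0.2,7.8,0.4,0,0,0,0.5],[-0.2,7.8,0.4,0,0,0,0.5]], grip_force=50)

```text
t: 10.92
ee_pos: [486.4, -35.3, 11.3]
orientation: [-1.573, -0.003, 0.523]
wrist_force: [-1.5, 0.3, 5.6]
grip_width: 13.2
```

```bash
python3 - <<'E'
from h import *
s=sense();print(s['ee_pos'],s['grip_width'],s['wrist_force'])
step([595.5,212.7,150],10.5);
E
```

```text
[486.43172894 -35.31148144  11.28876596] 13.192836267451161 [-1.51821024  0.27262168  5.59702824]
t 10.93 shift cm [ 21.87 -13.86  16.01] rot [ 0.12 19.44  0.17] rows~ 4.870059097808703 1.8168372982013876
```

Call:
apply_moves(deltas=[[0,-4,0,0,0,0,0.5],[0,-9,0,0,0,0,0.5],[3,-13.5,2,0,4,0,0.5],[8,-14,6,0,8,0,0.5],[13,-14,10,0,14,0,0.5],[18,-14,13,0,19,0,0.5],[21.8,-14,16,0,19.4,0,0.5],[21.8,-14,16,0,19.4,0,0.5],[21.8,-14,16,0,19.4,0,0.5]])

```text
t: 12.05
ee_pos: [592.8, 212.2, 148.8]
orientation: [-1.572, 0.002, 0.185]
wrist_force: [-0.9, 0.1, -1.6]
grip_width: 12.7
```

```bash
python3 - <<'E'
from h import *
s=sense();print(s['ee_pos'],s['grip_width'],s['wrist_force'])
cv2.imwrite('pics/w9.png',grab_frame('wrist')[:,:,::-1])
step([595.5,212.7,18],10.5);
E
```

```text
[592.84112672 212.21262358 148.79816928] 12.713494454638163 [-0.85467285  0.09181787 -1.6168305 ]
t 12.1 shift cm [ 0.3  13.09  0.06] rot [ 0.03  0.01 -0.09] rows~ 2.0944730783988006 0.007971090122475103
```

View pics/w9.png

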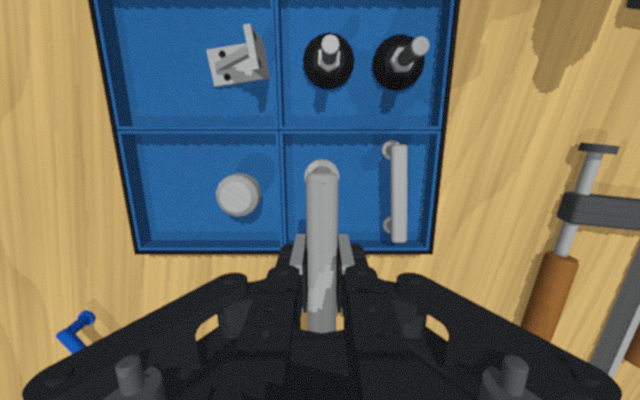

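```bash
python3 - <<'E'
from h import *
c=camera_params('wrist');T=c['tool_from_camera']
for uv in [(321,168),(321,172),(322,332)]:
    d=T[:3,:3]@np.linalg.inv(c['mtx'])@np.array([*uv,1.]);o=T[:3,3]; print(o+d*(-23.7-o[1])/d[1])
E
```

```text
[  0.76178797 -23.7         47.24698206]
[  0.75982184 -23.7         45.58389231]
[  1.15097923 -23.7        -32.46295202]
```

Call:
apply_moves(deltas=[[0.3,4,0,0,0,0,0.5],[0.3,8,0,0,0,0,0.5],[0.3,11,0,0,0,0,0.5],[0.3,12.3,0,0,0,0,0.5],[0.3,12.3,0,0,0,0,0.5],[0.3,12.3,0,0,0,0,0.5]])

```text
t: 12.85
ee_pos: [598.1, 213.1, 28.1]
orientation: [-1.571, -0.003, 0.183]
wrist_force: [0.1, 0.9, -1.5]
grip_width: 13.1
```

```bash
python3 - <<'E'
from h import *
cv2.imwrite('pics/w10.png',grab_frame('wrist')[:,:,::-1])
s=sense();print(s['ee_pos'],s['grip_width'],s['wrist_force'])
step([595.5,212.2,18],10.5);
E
```

```text
[598.26354211 213.31286946  28.40659671] 12.938899468401189 [ 1.13011136  0.92757336 -0.82857015]
t 12.9 shift cm [-0.3   1.04 -0.06] rot [-0.01  0.02  0.21] rows~ 0.17319428985973548 0.0196414848964976
```

View pics/w10.png

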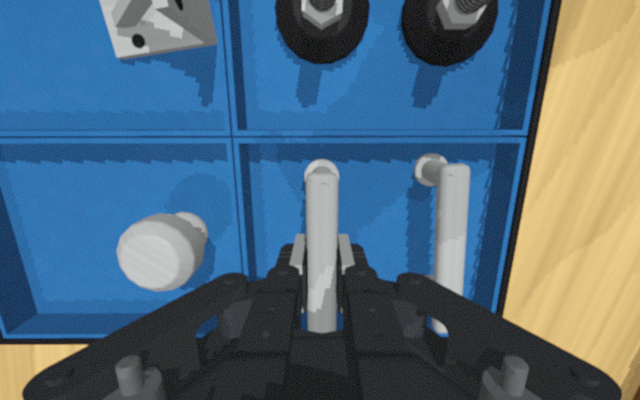

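Call:
apply_moves(deltas=[[-0.1,0.4,-0.1,0,0,0,0.5],[-0.1,0.8,-0.1,0,0,0,0.5],[-0.1,1,-0.1,0,0,0,0.5],[-0.1,1,-0.1,0,0,0,0.5]])

```text
t: 13.4
ee_pos: [596.0, 212.1, 17.8]
orientation: [-1.571, 0.0, 0.184]
wrist_force: [-1.4, -0.5, 7.6]
grip_width: 12.6
```

Call:
apply_moves(deltas=[[0,0,0,0,0,0,2.6],[0,0,0,0,0,0,2.6],[0,0,0,0,0,0,2.6],[0,-3,0,0,0,0,2.6],[0,-8,0,0,0,0,2.6],[0,-13,0,0,0,0,2.6],[0,-17,0,0,0,0,2.6],[0,-17,0,0,0,0,2.6]])

```text
t: 14.4
ee_pos: [599.1, 212.8, 191.7]
orientation: [-1.57, -0.01, 0.184]
wrist_force: [0.7, -0.1, 0.1]
grip_width: 26.0
```

```bash
python3 - <<'E'
from h import *
cv2.imwrite('pics/w11.png',grab_frame('wrist')[:,:,::-1])
s=sense();print(s['ee_pos'],s['grip_width'],s['wrist_force'])
step([639,-11,180],10.5);step([639,-11,70],10.5);
E
```

```text
[597.1415509  212.34854251 188.58852708] 25.955004940470044 [-0.54439611 -0.30691165 -0.39948251]
t 14.45 shift cm [  0.03   0.85 -22.72] rot [-0.01  0.04  0.26] rows~ 3.6383895866211873 0.0240514914520128
t 14.45 shift cm [-2.000e-02  1.185e+01 -2.273e+01] rot [-0.01  0.04  0.26] rows~ 4.101119923786407 0.0240514914520128
```

View pics/w11.png

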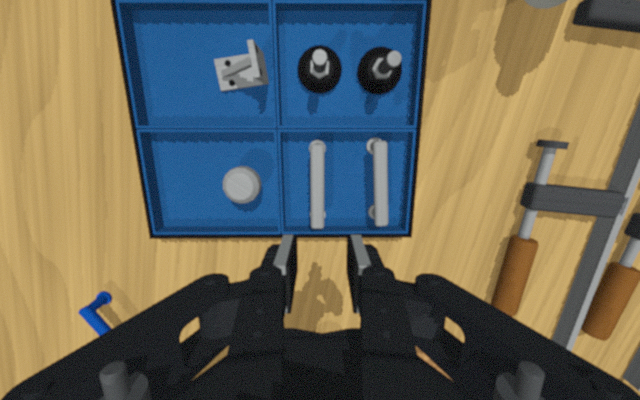

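The bow handle stands at (317,185), parallel to its kind at (380,182). Knob next, turning the jaws to lie along the box's y.

```bash
python3 - <<'E'
from h import *
step([639,-11,110],100.5)
E
```

```text
t 14.45 shift cm [ -0.     7.85 -22.73] rot [  0.19 -89.96   0.21] rows~ 3.8470887167627836 8.407807745102728
```

Call:
apply_moves(deltas=[[0,0,-3,0,-10,0,6.2],[0,0,-6,0,-20,0,6.2],[0,0,-9,0,-30,0,6.2],[0,0,-12,0,-40,0,6.2],[0,1,-15,0,-50,0,6.2],[0,3,-18,0,-60,0,6.2],[0,5,-21,0,-70,0,6.2],[0,7.5,-22.7,0,-80,0,6.2],[0,7.8,-22.7,0,-90,0,6.2],[0,7.8,-22.7,0,-90,0,6.2],[0,7.8,-22.7,0,-90,0,6.2]])

```text
t: 15.82
ee_pos: [636.7, -10.9, 107.4]
orientation: [-1.569, -0.001, 1.752]
wrist_force: [-0.4, 0.6, -0.5]
grip_width: 61.8
```

```bash
python3 - <<'E'
from h import *
s=sense();print(s['ee_pos'],s['grip_width'],s['orientation'])
np.savez('w12.npz',ee=s['ee_pos'],o=s['orientation'])
cv2.imwrite('pics/w12.png',grab_frame('wrist')[:,:,::-1])
E
```

```text
[636.66986668 -10.88152127 107.36290813] 61.84185581682281 [-1.56933570e+00 -5.27892702e-04  1.75246197e+00]
```

View pics/w12.png

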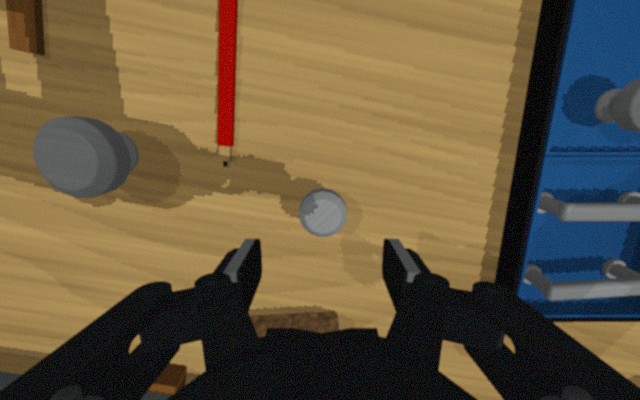

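```bash
python3 - <<'E'
from h import *
z=np.load('w12.npz'); f=lambda uv,h:wonz(uv,z['ee'],z['o'],h)
print(f((323,213),34),f((323,213),38)); p=f((323,213),36); step([p[0],p[1],6],100.5)
E
```

```text
[639.83768271  -9.54048731  34.        ] [638.60419406  -9.79239347  38.        ]
t 15.88 shift cm [ 0.08 10.2  -0.24] rot [-0.03 -0.05  0.01] rows~ 1.6317438913569902 0.004588463703031497
```

Call:
apply_moves(deltas=[[0.1,4,-0.2,0,0,0,6.2],[0.1,8,-0.2,0,0,0,6.2],[0.1,9.7,-0.2,0,0,0,6.2],[0.1,10,-0.2,0,0,0,6.2],[0.1,10,-0.2,0,0,0,6.2],[0.1,10,-0.2,0,0,0,3],[0.1,10,-0.2,0,0,0,3],[0.1,10,-0.2,0,0,0,3],[0.1,10,-0.2,0,0,0,3],[0.1,10,-0.2,0,0,0,3]], grip_force=40)

```text
t: 17.12
ee_pos: [640.8, -10.0, 10.4]
orientation: [-1.574, 0.001, 1.755]
wrist_force: [-0.2, -0.2, 6.4]
grip_width: 36.3
```

```bash
python3 - <<'E'
from h import *
s=sense();print(s['ee_pos'],s['grip_width'],s['wrist_force'])
step([452.9,186.3,150],100.5)
E
```

```text
[640.82521049 -10.04868697  10.37448127] 36.32717015441727 [-0.24169122 -0.24569788  6.42915019]
t 17.12 shift cm [ 22.72 -14.04  14.84] rot [ 0.19  0.03 -0.06] rows~ 4.888883117421476 0.018159569971824774
```

Call:
apply_moves(deltas=[[0,-4,0,0,0,0,3],[0,-9,0,0,0,0,3],[4,-13,3,0,0,0,3],[9,-14,6,0,0,0,3],[14,-14,9,0,0,0,3],[19,-14,12,0,0,0,3],[22.7,-14,14.8,0,0,0,3],[22.7,-14,14.8,0,0,0,3],[22.7,-14,14.8,0,0,0,3]])

```text
t: 18.25
ee_pos: [452.3, 186.1, 148.4]
orientation: [-1.572, 0.0, 1.755]
wrist_force: [0.0, 0.7, -0.4]
grip_width: 36.2
```

```bash
python3 - <<'E'
from h import *
cv2.imwrite('pics/w13.png',grab_frame('wrist')[:,:,::-1])
s=sense();print(s['ee_pos'],s['grip_width'],s['wrist_force'])
step([452.9,186.3,18],100.5)
E
```

```text
[452.832996   185.83223449 148.51687285] 35.98425272076695 [ 1.18682246  0.08480965 -0.54273681]
t 18.3 shift cm [ 0.05 13.05 -0.  ] rot [ 0.05  0.01 -0.02] rows~ 2.088283652334901 0.004944661248525488
```

View pics/w13.png

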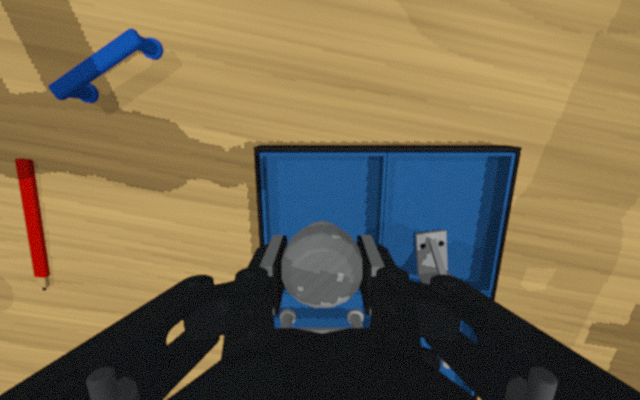

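Call:
apply_moves(deltas=[[0,4,0,0,0,0,3],[0,8,0,0,0,0,3],[0,11,0,0,0,0,3],[0,12.3,0,0,0,0,3],[0,12.6,0,0,0,0,3],[0,12.8,0,0,0,0,3],[0,12.8,0,0,0,0,3],[0,12.8,0,0,0,0,3]])

```text
t: 19.3
ee_pos: [452.8, 186.5, 21.2]
orientation: [-1.573, -0.0, 1.755]
wrist_force: [0.1, -0.1, 0.0]
grip_width: 36.7
```

```bash
python3 - <<'E'
from h import *
cv2.imwrite('pics/w14.png',grab_frame('wrist')[:,:,::-1])
s=sense();print(s['ee_pos'],s['grip_width'],s['wrist_force'])
step([452.9,186.3,17.5],100.5)
E
```

```text
[452.6687182  186.53975995  21.10392044] 36.212079190922466 [-0.3409925  -0.08592735 -1.07959321]
t 19.35 shift cm [-0.03  0.36 -0.02] rot [0.09 0.05 0.01] rows~ 0.05790854833244074 0.008746457059465888
```

View pics/w14.png

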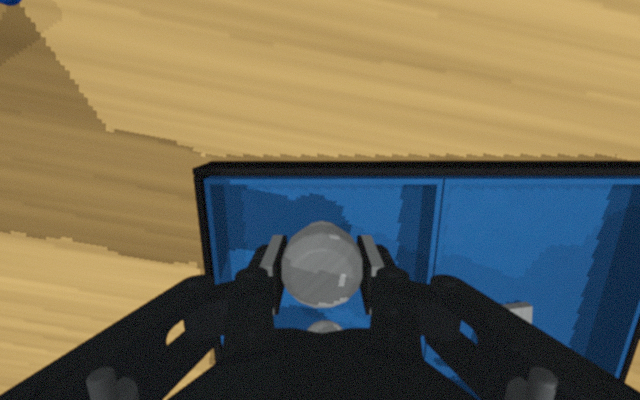

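Call:
apply_moves(deltas=[[0,0.2,0,0,0,0,3],[0,0.35,0,0,0,0,3],[0,0.35,0,0,0,0,3]])

```text
t: 19.73
ee_pos: [452.1, 186.4, 16.9]
orientation: [-1.571, -0.0, 1.755]
wrist_force: [-1.1, 0.0, 1.2]
grip_width: 36.5
```

Call:
apply_moves(deltas=[[0,0.05,0,0,0,0,5.2],[0,0.05,0,0,0,0,5.2],[0,0.05,0,0,0,0,5.2],[0,0.05,0,0,0,0,5.2],[0,-3,0,0,0,0,5.2],[0,-8,0,0,0,0,5.2],[0,-13,0,0,0,0,5.2],[0,-17,0,0,0,0,5.2],[0,-17,0,0,0,0,5.2]])

```text
t: 20.85
ee_pos: [455.2, 187.1, 191.4]
orientation: [-1.58, -0.001, 1.755]
wrist_force: [-0.2, 1.0, -0.6]
grip_width: 51.7
```

```bash
python3 - <<'E'
from h import *
cv2.imwrite('pics/w15.png',grab_frame('wrist')[:,:,::-1])
s=sense();print(s['ee_pos'],s['grip_width'],s['wrist_force'])
step([570,-300,190],162);step([570,-300,190],0);step([570,-300,190],-18)
E
```

```text
[453.34814234 186.64946688 188.76157677] 52.19092494782344 [-0.18157917 -0.21888119 -0.97634373]
t 20.9 shift cm [-49.98  -0.13  -2.57] rot [  0.23 -61.46  -0.12] rows~ 8.006987239823284 5.744014011331375
t 20.9 shift cm [-49.98  -0.13  -2.57] rot [  0.17 100.54   0.23] rows~ 8.006987239823284 9.396146665587311
t 20.9 shift cm [-49.98  -0.13  -2.57] rot [  0.14 118.54   0.27] rows~ 8.006987239823284 11.078385729992005
```

View pics/w15.png

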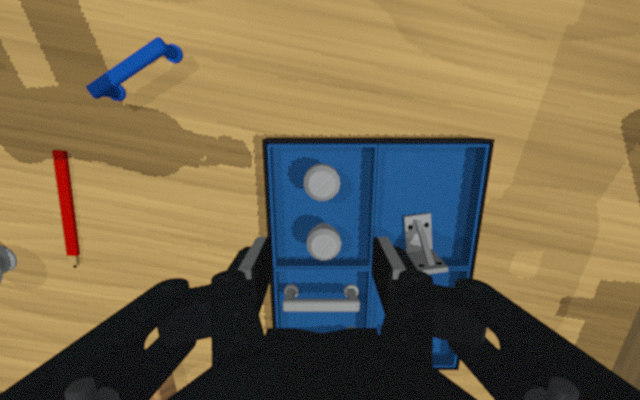

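```bash
python3 - <<'E'
from h import *
for p in [(80,192),(100,132),(105,160)]: print(onz('scene',p,0))
step([575,-335,200],-18)
E
```

```text
[ 565.98979861 -619.04512213    0.        ]
[ 320.0412347  -708.43778256    0.        ]
[ 435.33905309 -626.00612776    0.        ]
t 20.9 shift cm [-53.51  -1.13  -2.42] rot [  0.14 118.54   0.27] rows~ 8.572232648946484 11.078385729992005
```

Both knobs show in the box, the placed one at (322,182) and the resident at (323,241). Now the bracket.

Call:
apply_moves(deltas=[[-4,-1,0,0,10,0,6],[-9,-1,0,0,20,0,6],[-14,-1,0,0,30,0,6],[-19,-1,0,0,40,0,6],[-24,-1,0,0,50,0,6],[-29,-1,-1,0,60,0,6],[-34,-1,-1,0,70,0,6],[-39,-1,-2,0,80,0,6],[-44,-1,-2,0,90,0,6],[-49,-1,-2.4,0,100,0,6],[-53,-1,-2.4,0,110,0,6],[-53.5,-1,-2.4,0,118.5,0,6]])

```text
t: 22.4
ee_pos: [572.2, -337.6, 193.5]
orientation: [-1.57, 0.004, -0.322]
wrist_force: [1.2, -0.2, 0.7]
grip_width: 59.8
```

Call:
apply_moves(deltas=[[0,0,0,0,0,0,6],[0,0,0,0,0,0,6]])

```text
t: 22.65
ee_pos: [572.7, -334.2, 195.0]
orientation: [-1.57, 0.003, -0.311]
wrist_force: [-0.1, -0.2, -0.1]
grip_width: 59.9
```

```bash
python3 - <<'E'
from h import *
s=sense();print(s['ee_pos'],s['grip_width'],s['orientation'])
np.savez('w16.npz',ee=s['ee_pos'],o=s['orientation'])
im=grab_frame('wrist')[:,:,::-1]
cv2.imwrite('pics/w16.png',im)
cv2.imwrite('pics/w16c.png',cv2.resize(im[100:260,220:420],None,fx=4,fy=3.7,interpolation=cv2.INTER_CUBIC)[:592])
E
```

```text
[ 572.68715896 -334.21494563  195.04606539] 59.85576142879717 [-1.56966384  0.00288437 -0.31100848]
```

View pics/w16.png

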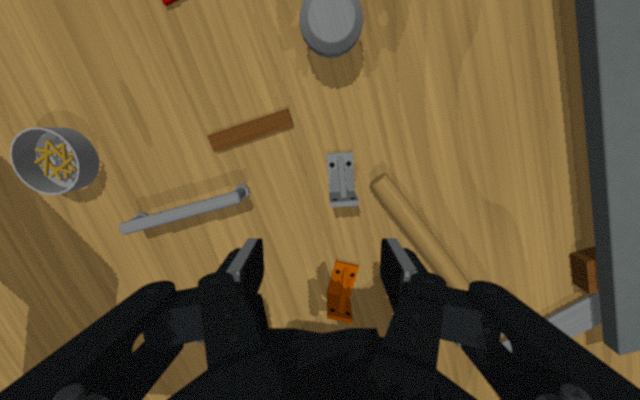

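View pics/w16c.png

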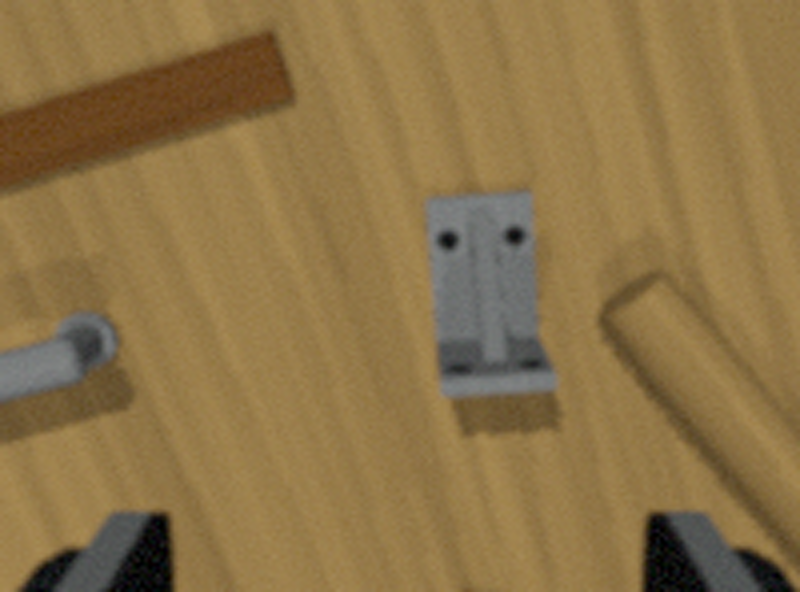

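```bash
python3 - <<'E'
from h import *
np.set_printoptions(precision=1,suppress=True)
z=np.load('w16.npz'); f=lambda uv,h:wonz(uv,z['ee'],z['o'],h)
C=lambda x,y:(220+x/4-.4,100+y/3.7-.4)
R=Ro.from_euler('xyz',z['o'])
loc=lambda p:R.inv().apply(p-z['ee'])
top=f(C(499,383),50); b1,b2=f(C(427,200),5),f(C(531,191),5); bm=(b1+b2)/2
t1,t2=f(C(442,385),50),f(C(556,380),50)
print('top',top,'base end',bm,'yaw',np.degrees(np.arctan2(*(top-bm)[1::-1])),'edge yaw',np.degrees(np.arctan2(*(t2-t1)[1::-1])),np.degrees(np.arctan2(*(b2-b1)[1::-1])),np.linalg.norm(t2-t1),np.linalg.norm((top-bm)[:2]))
print('top loc',loc(top),'hammer',[loc(f(C(*q),15)) for q in [(600,315),(660,270),(700,450)]])
step([*top[:2],110],-15)
E
```

```text
top [ 591.  -355.1   50. ] base end [ 602.2 -309.2    5. ] yaw -103.70091957002816 edge yaw -14.974198777551447 -12.527097566948898 29.264783857312317 47.248329413483766
top loc [ 24.3 145.  -14.4] hammer [array([ 55.2, 179.9,  -2.6]), array([ 71.4, 179.9,  11.3]), array([ 86.3, 179.7, -46.2])]
t 22.7 shift cm [ 2.4  8.6 -1.4] rot [-0.1 -2.8 -0.1] rows~ 1.4386965534261469 0.26400389731498186
```

Call:
apply_moves(deltas=[[1.2,4,-0.8,0,-3,0,4.2],[2.4,8,-1.4,0,-3.5,0,4.2],[2.4,9.5,-1.4,0,-3.5,0,4.2],[2.4,10,-1.4,0,-3.5,0,4.2],[2.4,10,-1.4,0,-3.5,0,4.2]])

```text
t: 23.32
ee_pos: [592.4, -355.9, 98.0]
orientation: [-1.571, -0.001, -0.252]
wrist_force: [0.6, -0.6, -0.2]
grip_width: 41.9
```

```bash
python3 - <<'E'
from h import *
s=sense();print(s['ee_pos'],s['grip_width'],s['orientation'])
np.savez('w17.npz',ee=s['ee_pos'],o=s['orientation'])
im=grab_frame('wrist')[:,:,::-1]
cv2.imwrite('pics/w17.png',im)
E
```

```text
[ 592.4291129  -355.90934474   98.0315116 ] 41.89629003594749 [-1.57129854e+00 -1.29760703e-03 -2.51772629e-01]
```

View pics/w17.png

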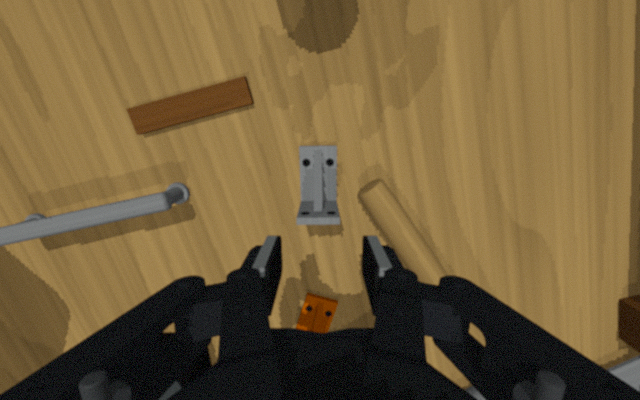

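```bash
python3 - <<'E'
from h import *
z=np.load('w17.npz'); p=wonz((319,220),z['ee'],z['o'],50); print(p); step([*p[:2],22],-14.4)
E
```

```text
[ 591.83132352 -355.27127749   50.        ]
t 23.38 shift cm [-0.14  7.68  0.08] rot [ 0.06 -0.04  0.15] rows~ 1.228597231489313 0.0138835630410906
```

Call:
apply_moves(deltas=[[0,4,0,0,0,0,4.2],[0,6.5,0,0,0,0,4.2],[0,7.5,0,0,0,0,4.2],[0,7.6,0,0,0,0,4.2],[0,7.6,0,0,0,0,4.2],[0,7.6,0,0,0,0,2],[0,7.6,0,0,0,0,2],[0,7.6,0,0,0,0,2],[0,7.6,0,0,0,0,2],[0,7.6,0,0,0,0,2]], grip_force=60)

```text
t: 24.62
ee_pos: [593.4, -357.2, 23.0]
orientation: [-1.572, -0.003, -0.252]
wrist_force: [1.0, 0.0, 6.3]
grip_width: 28.3
```

```bash
python3 - <<'E'
from h import *
s=sense();print(s['ee_pos'],s['grip_width'],s['wrist_force'])
step([592,-355,180]); step([410,297,150],-79.5)
E
```

```text
[ 593.38543427 -357.21284712   23.02474553] 28.34338511427592 [9.84533641e-01 5.30921774e-03 6.31410576e+00]
t 24.62 shift cm [ -0.14 -15.7    0.15] rot [ 0.09 -0.    0.2 ] rows~ 2.5119514204758375 0.01853924691756154
t 24.62 shift cm [-34.05 -12.91  58.75] rot [-3.000e-02  6.504e+01  2.300e-01] rows~ 11.059083588392928 6.07825669113627
```

Call:
apply_moves(deltas=[[0,-4,0,0,0,0,2],[0,-9,0,0,0,0,2],[0,-14,0,0,0,0,2],[0,-16,0,0,0,0,2],[0,-16,0,0,0,0,2]])

```text
t: 25.25
ee_pos: [592.6, -356.4, 182.0]
orientation: [-1.572, -0.003, -0.252]
wrist_force: [-0.1, -0.7, -1.3]
grip_width: 28.2
```

```bash
python3 - <<'E'
from h import *
cv2.imwrite('pics/w18.png',grab_frame('wrist')[:,:,::-1])
s=sense();print(s['ee_pos'],s['grip_width'],s['wrist_force'])
step([480,120,180],-60)
step([412.5,297.7,150],-79.5)
E
```

```text
[ 591.42788493 -355.57240869  179.49586336] 28.00884752953667 [ 0.45794414  0.37073314 -1.54072716]
t 25.3 shift cm [-2.267e+01  1.000e-02  4.327e+01] rot [-0.   45.54 -0.09] rows~ 7.815235067549317 4.255762861999027
t 25.3 shift cm [-33.64   3.04  58.79] rot [ 1.000e-02  6.504e+01 -1.000e-01] rows~ 10.847599212801113 6.078192341871481
```

View pics/w18.png

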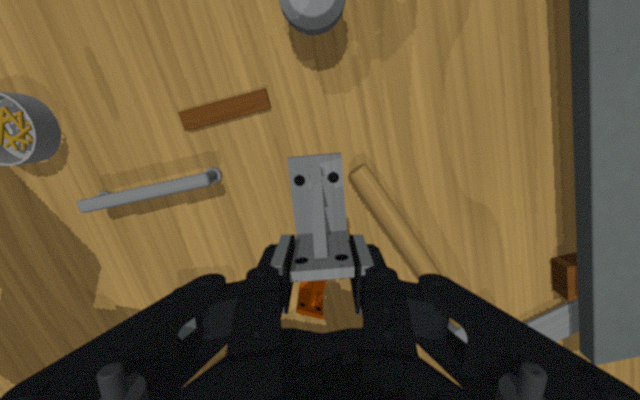

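The grey bracket is held upright at (320,215), and the orange one at (312,300) is untouched. Carrying it over.

Call:
apply_moves(deltas=[[-3,0,5,0,6,0,2],[-6,0,10.5,0,12,0,2],[-9,0,16,0,18,0,2],[-12,0,21,0,24,0,2],[-15,0,26,0,30,0,2],[-18,0,31.5,0,36,0,2],[-21,0,37,0,42,0,2],[-24,0,42,0,48,0,2],[-27,0,47,0,54,0,2],[-30,1,52.5,0,60,0,2],[-33,2,57.5,0,65,0,2],[-33.6,3,58.7,0,65,0,2]])

```text
t: 26.8
ee_pos: [409.7, 298.0, 147.1]
orientation: [-1.577, -0.001, -1.382]
wrist_force: [0.7, -1.3, -1.1]
grip_width: 28.0
```

Call:
apply_moves(deltas=[[0,0,0,0,0,0,2],[0,0,0,0,0,0,2]])

```text
t: 27.05
ee_pos: [413.1, 294.8, 149.7]
orientation: [-1.573, -0.001, -1.388]
wrist_force: [-0.1, -0.1, -1.4]
grip_width: 28.6
```

```bash
python3 - <<'E'
from h import *
cv2.imwrite('pics/w19.png',grab_frame('wrist')[:,:,::-1])
s=sense();print(s['ee_pos'],s['grip_width'],s['wrist_force'],s['orientation'])
step([412.5,297.7,31],-79.5)
E
```

```text
[413.65473578 294.83576735 150.37731095] 28.34704046465463 [ 0.29499418  0.44912741 -1.66548864] [-1.57158638e+00 -7.87856869e-04 -1.38861703e+00]
t 27.1 shift cm [-0.31 11.94 -0.05] rot [ 0.05 -0.06  0.05] rows~ 1.9106760009942092 0.005786279467710807
```

View pics/w19.png

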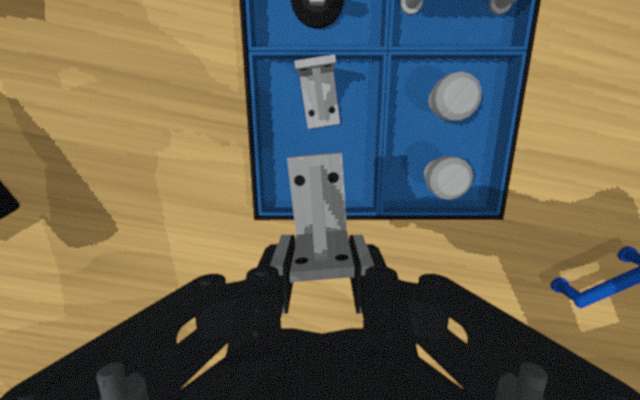

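Call:
apply_moves(deltas=[[-0.3,4,0,0,0,0,2],[-0.3,8,0,0,0,0,2],[-0.3,10,0,0,0,0,2],[-0.3,11,0,0,0,0,2],[-0.3,11.2,0,0,0,0,2],[-0.3,11.2,0,0,0,0,2]])

```text
t: 27.85
ee_pos: [413.9, 299.4, 39.9]
orientation: [-1.569, 0.001, -1.388]
wrist_force: [0.0, -0.9, -1.2]
grip_width: 28.2
```

```bash
python3 - <<'E'
from h import *
cv2.imwrite('pics/w20.png',grab_frame('wrist')[:,:,::-1])
s=sense();print(s['ee_pos'],s['grip_width'],s['wrist_force'],s['orientation'])
step([412.5,297.7,30],-79.5)
E
```

```text
[413.90028301 299.6063665   40.06428202] 28.714488455503673 [-0.86124669 -0.97690945 -0.17012108] [-1.56838136e+00  7.33101680e-04 -1.38730848e+00]
t 27.9 shift cm [ 0.16  1.01 -0.17] rot [-0.14  0.01 -0.04] rows~ 0.1654161672724792 0.012931103094767485
```

View pics/w20.png

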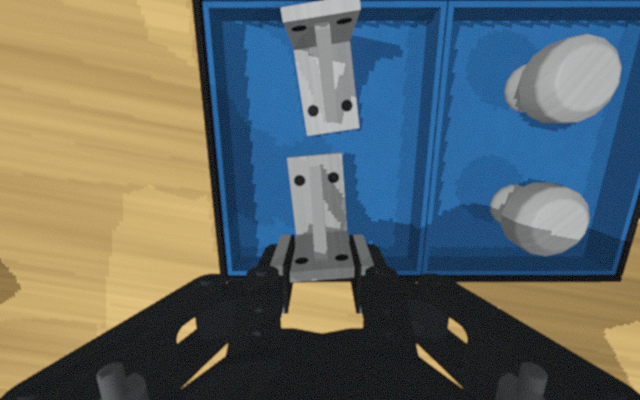

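Call:
apply_moves(deltas=[[0,0.5,0,0,0,0,2],[0,0.8,0,0,0,0,2],[0,1,0,0,0,0,2],[0,1,0,0,0,0,2]])

```text
t: 28.4
ee_pos: [412.6, 299.3, 29.5]
orientation: [-1.572, -0.0, -1.387]
wrist_force: [-2.5, -1.2, 4.0]
grip_width: 27.9
```

Call:
apply_moves(deltas=[[0,0,0,0,0,0,4.4],[0,0,0,0,0,0,4.4],[0,0,0,0,0,0,4.4],[0,0,0,0,0,0,4.4],[0,-3,0,0,0,0,4.4],[0,-8,0,0,0,0,4.4],[0,-13,0,0,0,0,4.4],[0,-18,0,0,0,0,4.4],[0,-22,0,0,0,0,4.4],[0,-22,0,0,0,0,4.4],[0,-22,0,0,0,0,4.4]])

```text
t: 29.78
ee_pos: [412.2, 299.0, 248.0]
orientation: [-1.572, -0.0, -1.387]
wrist_force: [-0.2, -0.1, -0.8]
grip_width: 44.0
```

```bash
python3 - <<'E'
from h import *
s=sense();print(s['t'],s['ee_pos'],s['grip_width'],s['wrist_force'])
a=grab_frame('wrist')[:,:,::-1];b=grab_frame('scene')[:,:,::-1];c=grab_frame('side')[:,:,::-1]
cv2.imwrite('pics/w21.png',a);cv2.imwrite('pics/s21.png',b);cv2.imwrite('pics/d21.png',c)
o=cv2.imread('pics/scene0.png');d=cv2.absdiff(o[130:270,130:270],b[130:270,130:270]).max(2); print((d>40).sum())
cv2.imwrite('pics/s21c.png',cv2.resize(b[120:305,110:525],None,fx=1.9,fy=1.9,interpolation=cv2.INTER_CUBIC))
E
```

```text
29.775 [412.15630713 298.96546401 247.97104407] 44.04770624401756 [-0.228911   -0.13286878 -0.81229335]
873
```

View pics/w21.png

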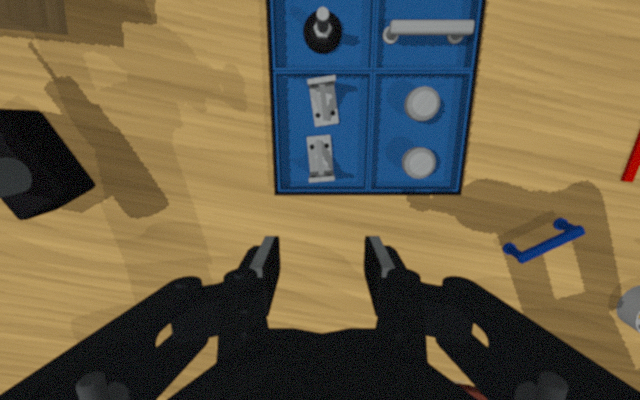

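View pics/s21c.png

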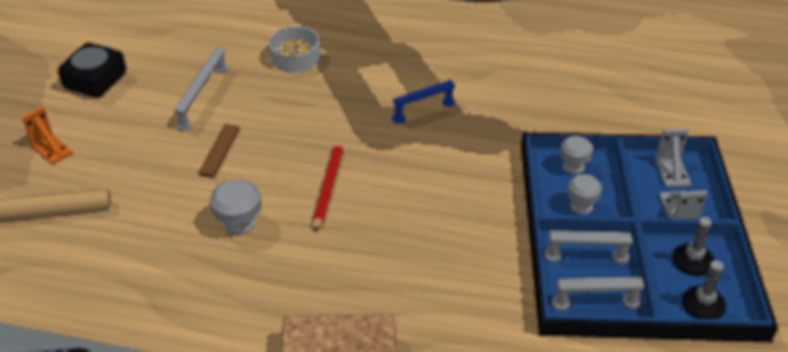

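All four stand upright in their boxes, and the look-alikes haven't moved: the large knob is at about (234,229) and the long handle at about (216,166), the same as at the start.

```bash
python3 -c "
from rig import *
print(sign_off())"
```

```text
the job is handed in; nothing more can be done
None
```

All four fittings (levelling foot, bow handle, small knob and bracket) are in the boxes holding their own kind. Each was set down on the box floor and released. I handed the job in at about 30 s of the 120 s allowed.

- **Placement:** the last scene and wrist pictures show each fitting upright next to its kind. I judged this by eye and took no final position measurements. The bracket's upright faces the robot side of its box.
- **Look-alikes:** the large knob and long handle are at the same scene pixels as at the start, to within 2 px. The blue handle and orange bracket look untouched.
- **Forces and clearance:** the wrist force never read above 8 N at the end of a move. At hand-in the gripper was open and about 250 mm above the bench.
- **Check that didn't help:** comparing first and last pictures around the look-alikes gave 873 changed pixels. Fittings I moved and shifting shadows fall in that area, so it neither confirms nor contradicts the check above.
- **Disagreement on the way:** the early two-view estimates differed by up to about 10 mm for the handle and tray. I used the closer wrist-camera readings instead.

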